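Push a stuck drive centre out of its sleeve

ROBOT

A 6-joint arm with a two-finger parallel gripper is mounted at the origin on the work surface. World frame = base frame: x ahead of the robot, y to its left, z up, the work surface at z = 0. Lengths are in m, angles in rad, forces in N, time in s.
With the tool pointing down it reaches from about 0.325 to 0.9 m from the base axis. Payload 6.1 kg.
Tool frame: the origin (TCP) lies on the centre line of the jaws, within the pads' length; the fingertips stand 8 mm ahead of it and the grasp point (between the pads) lies 11 mm behind it; z points along the fingers, y is the line along which they close (so a half turn about z gives the same grasp; the last joint's range is limited). The gripper opens to 85 mm and grips with 20 to 120 N. Pads are 22 mm wide; open, the fingers measure 114 mm over their backs; the gripper's body (76 mm by 85 mm) begins 54 mm behind the grasp point. The pads swing forward as they close: fully open they stand 13 mm farther back than shut.
Start: joints at [1.1, 0.22, 1.526, -0, 1.395, -0.126], TCP at [0.211, 0.588, 0.205] pointing down, gripper open.
Joint ranges: [-2.98, 2.98], [-0.91, 2.08], [0.09, 2.57], [-1.24, 4.39], [0.2, 2.65], [-2.68, 2.68]. Speed limits (rad/s): [2.57, 2.57, 3.01, 3.14, 3.14, 3.14].

INTERFACE

Orientations are given as a rotation vector (axis times angle).
In Python, from bench import bot gives the robot as it stands. The module is installed in compiled form; this text tells all that it offers.
- The arm moves only by the tool carry_out, never from a script. Its argument "commands" is a list of rows, each an object of numbers: "dx", "dy", "dz": the shift along the tool's x, y, z in m; "wx", "wy", "wz": the turn, a rotation vector about the tool's x, y, z in rad; "fingers": the closure, from -1 (fully open) to 1 (shut), so that 0 is half open. A call has 1 to 5 rows; each row is the pose to reach, as a shift and turn from the pose commanded when the call began, along the tool's axes at that moment; what a row does not reach only later rows make up. A row lasts 1/10 s, in which the tool goes at most 50 mm and 8.59 degrees, less where a joint would pass 70% of its speed; a pose out of reach is approached as far as the arm can. A call with a gripper value outside its range is refused whole. The fingers move at their own pace and stop on an object; the grip force is fixed at half the most. Time passes only in rows, so rows that repeat a pose let the fingers close. It gives the time, the measured TCP pose, the force, the opening and the grip force at its end, in the units of the state.
- bot.get_state(): the state, without advancing time (a new reading comes with each control period).
- bot.get_image(name): name is "side" or "top" or "wrist"; returns a dict with "color" (480x640x3 uint8, red, green, blue), "z_map" (480x640 float32, m along the optical axis (not along the pixel's ray), 0 where there is no reading), "K" (3x3 intrinsics, pixels), "world_to_cam" (4x4, takes a point from world to camera coordinates); the wrist camera has in their place "hand_eye" (4x4, takes a point from camera to tool coordinates, whose origin is the TCP and whose axes are the flange's). Camera axes: x right, y down, z forward; pixel columns grow to the right and rows downward; lengths in m; the calibration is good to about 2 mm. A picture is of the moment at which its call begins: read the wrist's pose just before it.
- bot.job_done(): hands the job in; it is judged then, once.
The state is a dict: "clock": time; "joint_pos": joint angles; "dq": joint speeds; "joint_torque": joint torques, N m; "eef_pos": TCP position; "eef_rot": TCP orientation; "ft_force": force on the tool from outside, world axes, zero at the start; "wrist_torque": the same for the moment, N m; "finger_gap": opening from 0.0 (shut) to 1.0 (fully open); "grasp_force": force on a finger pad.
Only numpy, scipy, OpenCV 4.12 (cv2) and the standard library are available. Lean on these libraries where they do the work, as an engineer would, in place of code of your own. Each camera call takes 0.05 s, during which the arm holds its last target. There are 200 camera calls.

TASK

A lathe drive centre is stuck in the upright sleeve of the blue knock-out stand. Take the slim red-handled knock-out bar from the rack, push it steadily down through the sleeve (no dropping or hammering) until the centre falls into the tray below, and leave the bar standing in the sleeve with its collar down on the sleeve's mouth. Leave the thick black-handled bar in the rack.

Things in the scene. Friction and masses are not known exactly. Their poses are not given: they have to be found in the camera images.
- red_bar_grip (a point): Slim bar, 0.2 kg: red handle (26 mm dia, 60 tall) on a steel collar (54 dia, 8 thick), steel shaft below (14 dia, 80 long). Hangs upright in a wooden rack, collar on its 112 mm high plate, shaft in a 35 mm through hole. Point: handle's centre, 38 mm above collar's underside, 118 above the tip. z up; y along the row of 3 holes (70 mm apart, middle empty), x across it (free for fingers).
- black_bar_grip (a point): Wrong bar: black handle, handle and collar sized as the red one's, but a 28 mm thick shaft, too thick for the sleeve. It hangs at the other end of the same rack, 140 mm away. Point: its handle's centre; axes as for the red bar.
- mouth (a point): Rim centre of the upright aluminium sleeve in a fixed blue stand (140 x 190 mm, bridge 115 high), 155 mm above the table; z up the bore. Mouth 41 mm inside (49 outside), narrowing over 18 mm to a 26 mm bore, open 60 mm below the rim over a tray (floor 5 mm above the table, 22 mm walls). With the red bar fully in, its collar rests on the rim, its tip 80 mm below.
- centre_mid (a point): Stuck drive centre: steel, brass band, 62 mm tall, 0.12 kg; 30 mm dia head showing below the sleeve, 22 mm shank in it. Point: its middle; z from head to shank. Its top is at first 15 mm below the rim. Two spring plungers hold it: it breaks loose at some 10 to 15 N, must be pushed down about 28 mm, then it drops freely into the tray, clear of the bar.

How it is judged:
By the outcome, as a careful person would: the job done as asked, in the order asked, and still so for the second after the job is handed in, with the robot touching nothing.
It also fails if it takes over 43 s, if anything falls off the work surface, if the arm or the gripper's body presses on something with over 40 N, if the wrist force passes 120 N, or if a joint passes its speed limit or range.

## Working session

There is one attempt and no reset: what is moved stays moved. The work goes in short steps, Python scripts to look and compute and a tool call to move; the robot and the scene stay as the last step left them, time stands still between calls to the robot, and variables do not carry over. Pictures are saved under pics/ and viewed, at most 10 in all, crops included, and the job is handed in when it is done.

Besides the shell and the picture viewer there is one more tool, called after "Call:" by a JSON object that holds its "op" and its "data", one argument or row to a line. carry_out: Moves the arm, as the interface text tells. Its arguments: {"type":"object","properties":{"commands":{"type":"array"}},"required":["commands"]}

```bash
mkdir -p pics
cat > h.py <<'E'
import numpy as np, cv2
from scipy.spatial.transform import Rotation as R
from bench import bot
def cam(name):
    s=bot.get_state(); im=bot.get_image(name)
    if name=="wrist":
        T=np.eye(4);T[:3,:3]=R.from_rotvec(s["eef_rot"]).as_matrix();T[:3,3]=s["eef_pos"]
        C=T@np.array(im["hand_eye"])
    else: C=np.linalg.inv(im["world_to_cam"])
    return im,C
def pts(im,C):
    K=np.array(im["K"]);v,u=np.mgrid[:480,:640];z=im["z_map"]
    P=np.stack([(u-K[0,2])/K[0,0]*z,(v-K[1,2])/K[1,1]*z,z],-1)
    return P@C[:3,:3].T+C[:3,3]
def ray(im,C,u,v,h):
    d=C[:3,:3]@np.linalg.inv(im["K"])@[u,v,1];return C[:3,3]+d*(h-C[2,3])/d[2]
def save(im,n): cv2.imwrite("pics/"+n+".png",im["color"][:,:,::-1])
def blobs(m,P,amin=60):
    n,l,st,c=cv2.connectedComponentsWithStats(m.astype(np.uint8))
    for i in range(1,n):
        if st[i,4]>amin:
            q=P[(l==i)&(P[...,2]>-.05)]
            print(c[i].round(1),st[i],np.median(q,0).round(4),q.min(0).round(3),q.max(0).round(3))
E
python3 - <<'E'
from h import *
for n in("top","side"):
    im,C=cam(n);save(im,n);P=pts(im,C);c=im["color"].astype(int);r,g,b=c[...,0],c[...,1],c[...,2]
    print(n,C[:3,3].round(3),(im["z_map"]==0).mean())
    print("red");blobs((r>110)&(g<70)&(b<70),P)
    print("blue");blobs((b>90)&(r<.6*b)&(b>g+25),P,200)
    print("high");blobs((P[...,2]>.14)&(im["z_map"]>0),P,80)
s=bot.get_state();print(s)
E
```

```text
top [0.401 0.015 0.853] 0.004202473958333334
red
[67.4 81.4] [ 60  75  16  15 167] [0.7987 0.4984 0.1494] [0.401 0.015 0.139] [0.811 0.511 0.853]
[495.1 278.7] [487 271  17  16 221] [ 0.4966 -0.2312  0.1785] [ 0.401 -0.269  0.109] [0.509 0.015 0.853]
[422.1 294. ] [375 277  87  33 224] [ 0.4831 -0.1594  0.0111] [ 0.459 -0.228  0.007] [ 0.509 -0.066  0.015]
blue
[265.  238.4] [237 215  48  41 884] [0.5483 0.1307 0.1142] [0.401 0.015 0.004] [0.616 0.181 0.853]
[196.9 254.5] [ 174  218   91   56 1088] [0.511  0.2481 0.1141] [0.401 0.015 0.017] [0.608 0.3   0.853]
high
[68.6 81.8] [ 60  74  19  17 232] [0.7986 0.4966 0.1489] [0.786 0.485 0.14 ] [0.814 0.513 0.152]
[222.8 243.1] [209 230  30  29 442] [0.5321 0.1971 0.1517] [0.504 0.168 0.14 ] [0.551 0.216 0.157]
[407.4 246.6] [397 237  21  20 294] [ 0.5384 -0.0982  0.178 ] [ 0.528 -0.113  0.14 ] [ 0.554 -0.087  0.182]
[492.1 279.4] [480 270  25  19 347] [ 0.4963 -0.2282  0.1775] [ 0.485 -0.245  0.141] [ 0.51  -0.22   0.182]
side [ 0.25  -0.588  0.559] 0.0037890625
red
[319.2 139.9] [314 136  11   9  69] [0.796  0.4889 0.1458] [0.785 0.482
[... 758 characters left out ...]
509 -0.222  0.182]
{'clock': 0.1, 'joint_pos': array([ 1.09988082e+00,  2.21114722e-01,  1.52750544e+00, -3.37837438e-05,
        1.39471688e+00, -1.26122927e-01]), 'dq': array([ 0.00105653, -0.00146239, -0.00141057, -0.00042498, -0.00035906,
        0.00064309]), 'joint_torque': array([ 4.26116367e-04, -4.98246467e+01, -3.90541470e+01, -2.20708062e-04,
        5.82142951e-03,  2.05492523e-05]), 'eef_pos': array([0.21100576, 0.58766831, 0.20362422]), 'eef_rot': array([-5.38828196e-01, -3.09454974e+00,  2.63385301e-03]), 'ft_force': array([ 0.48746268,  0.91202544, -0.58728893]), 'wrist_torque': array([0.02624756, 0.03702916, 0.00540765]), 'grasp_force': 0.0, 'finger_gap': 0.9999797002822712}
```

View pics/top.png

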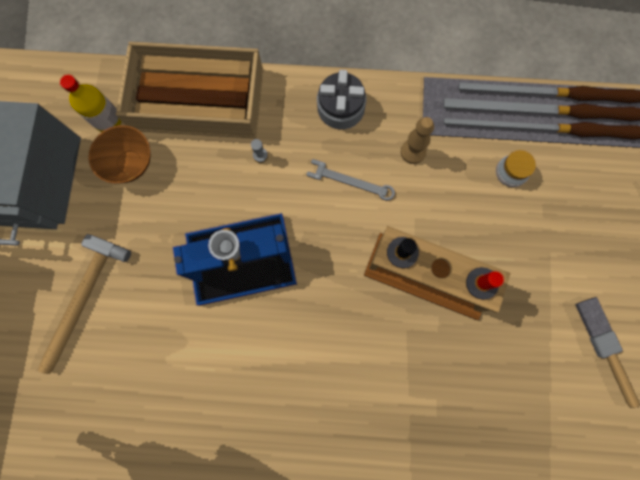

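View pics/side.png

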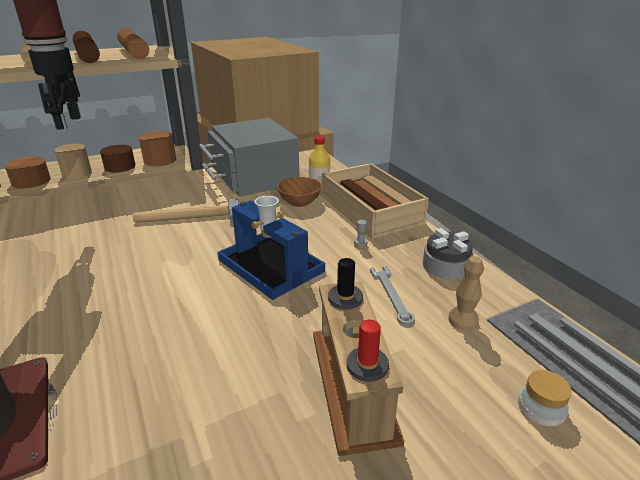

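The top view shows the stand's sleeve mouth at about (224,244), the red bar at (495,279), and the black bar at (405,247). I'm moving to above the red bar now, tool still pointing down.

Call:
{"op": "carry_out", "data": {
  "commands": [
    {"dx":-0.027,"dy":-0.034,"dz":-0.008,"fingers":-1},
    {"dx":-0.055,"dy":-0.067,"dz":-0.016,"fingers":-1},
    {"dx":-0.082,"dy":-0.101,"dz":-0.024,"fingers":-1},
    {"dx":-0.109,"dy":-0.135,"dz":-0.032,"fingers":-1},
    {"dx":-0.137,"dy":-0.168,"dz":-0.04,"fingers":-1}
  ]
}}

```text
schema error: expected keys dx, dy, dz, wx, wy, wz, fingers
```

Call:
{"op": "carry_out", "data": {
  "commands": [
    {"dx":-0.027,"dy":-0.034,"dz":-0.006,"fingers":-1},
    {"dx":-0.055,"dy":-0.067,"dz":-0.012,"fingers":-1},
    {"dx":-0.082,"dy":-0.101,"dz":-0.018,"fingers":-1},
    {"dx":-0.109,"dy":-0.135,"dz":-0.024,"fingers":-1},
    {"dx":-0.137,"dy":-0.168,"dz":-0.03,"fingers":-1}
  ]
}}

```text
schema error: expected keys dx, dy, dz, wx, wy, wz, fingers
```

Call:
{"op": "carry_out", "data": {
  "commands": [
    {"dx":-0.027,"dy":-0.034,"dz":-0.006,"fingers":-1},
    {"dx":-0.055,"dy":-0.067,"dz":-0.012,"fingers":-1},
    {"dx":-0.082,"dy":-0.101,"dz":-0.018,"fingers":-1},
    {"dx":-0.109,"dy":-0.135,"dz":-0.024,"fingers":-1},
    {"dx":-0.137,"dy":-0.168,"dz":-0.03,"fingers":-1}
  ]
}}

```text
schema error: expected keys dx, dy, dz, wx, wy, wz, fingers
```

Call:
{"op": "carry_out", "data": {
  "commands": [
    {"dx":-0.027,"dy":-0.034,"wz":0.15,"fingers":-1},
    {"dx":-0.055,"dy":-0.067,"wz":0.3,"fingers":-1},
    {"dx":-0.082,"dy":-0.101,"wz":0.45,"fingers":-1},
    {"dx":-0.109,"dy":-0.135,"wz":0.6,"fingers":-1},
    {"dx":-0.137,"dy":-0.168,"wz":0.74,"fingers":-1}
  ]
}}

```text
schema error: expected keys dx, dy, dz, wx, wy, wz, fingers
```

Call:
{"op": "carry_out", "data": {
  "commands": [
    {"wz":0.15,"fingers":-1},
    {"wz":0.3,"fingers":-1},
    {"wz":0.45,"fingers":-1},
    {"wz":0.6,"fingers":-1},
    {"wz":0.78,"fingers":-1}
  ]
}}

```text
schema error: expected keys dx, dy, dz, wx, wy, wz, fingers
```

Call:
{"op": "carry_out", "data": {
  "commands": [
    {"dx":-0.027,"dy":-0.034,"dz":-0.008,"wx":0,"wy":0,"wz":0,"fingers":-1},
    {"dx":-0.055,"dy":-0.067,"dz":-0.016,"wx":0,"wy":0,"wz":0,"fingers":-1},
    {"dx":-0.082,"dy":-0.101,"dz":-0.024,"wx":0,"wy":0,"wz":0,"fingers":-1},
    {"dx":-0.109,"dy":-0.135,"dz":-0.032,"wx":0,"wy":0,"wz":0,"fingers":-1},
    {"dx":-0.137,"dy":-0.168,"dz":-0.04,"wx":0,"wy":0,"wz":0,"fingers":-1}
  ]
}}

```text
clock: 0.6
eef_pos: [0.2833, 0.382, 0.2444]
eef_rot: [-0.538, -3.095, 0.001]
ft_force: [0.3, -0.2, 0.7]
finger_gap: 0.999
grasp_force: 0.0
```

Call:
{"op": "carry_out", "data": {
  "commands": [
    {"dx":-0.027,"dy":-0.034,"dz":-0.006,"wx":0,"wy":0,"wz":0,"fingers":-1},
    {"dx":-0.055,"dy":-0.067,"dz":-0.012,"wx":0,"wy":0,"wz":0,"fingers":-1},
    {"dx":-0.082,"dy":-0.101,"dz":-0.018,"wx":0,"wy":0,"wz":0,"fingers":-1},
    {"dx":-0.109,"dy":-0.135,"dz":-0.024,"wx":0,"wy":0,"wz":0,"fingers":-1},
    {"dx":-0.137,"dy":-0.168,"dz":-0.03,"wx":0,"wy":0,"wz":0,"fingers":-1}
  ]
}}

```text
clock: 1.1
eef_pos: [0.3554, 0.1777, 0.2746]
eef_rot: [0.538, 3.095, 0.0]
ft_force: [1.3, -0.3, 0.4]
finger_gap: 1.002
grasp_force: 0.0
```

Call:
{"op": "carry_out", "data": {
  "commands": [
    {"dx":-0.027,"dy":-0.034,"dz":-0.006,"wx":0,"wy":0,"wz":0,"fingers":-1},
    {"dx":-0.055,"dy":-0.067,"dz":-0.012,"wx":0,"wy":0,"wz":0,"fingers":-1},
    {"dx":-0.082,"dy":-0.101,"dz":-0.018,"wx":0,"wy":0,"wz":0,"fingers":-1},
    {"dx":-0.109,"dy":-0.135,"dz":-0.024,"wx":0,"wy":0,"wz":0,"fingers":-1},
    {"dx":-0.137,"dy":-0.168,"dz":-0.03,"wx":0,"wy":0,"wz":0,"fingers":-1}
  ]
}}

```text
clock: 1.6
eef_pos: [0.4277, -0.0269, 0.3047]
eef_rot: [0.54, 3.095, 0.0]
ft_force: [0.7, 1.6, -0.4]
finger_gap: 1.0
grasp_force: 0.0
```

Call:
{"op": "carry_out", "data": {
  "commands": [
    {"dx":-0.027,"dy":-0.034,"dz":0,"wx":0,"wy":0,"wz":0.15,"fingers":-1},
    {"dx":-0.055,"dy":-0.067,"dz":0,"wx":0,"wy":0,"wz":0.3,"fingers":-1},
    {"dx":-0.082,"dy":-0.101,"dz":0,"wx":0,"wy":0,"wz":0.45,"fingers":-1},
    {"dx":-0.109,"dy":-0.135,"dz":0,"wx":0,"wy":0,"wz":0.6,"fingers":-1},
    {"dx":-0.137,"dy":-0.168,"dz":0,"wx":0,"wy":0,"wz":0.74,"fingers":-1}
  ]
}}

```text
clock: 2.1
eef_pos: [0.4999, -0.2313, 0.3041]
eef_rot: [-1.63, -2.685, -0.0]
ft_force: [0.4, 0.2, 1.3]
finger_gap: 0.999
grasp_force: 0.0
```

Call:
{"op": "carry_out", "data": {
  "commands": [
    {"dx":0,"dy":0,"dz":0,"wx":0,"wy":0,"wz":0.15,"fingers":-1},
    {"dx":0,"dy":0,"dz":0,"wx":0,"wy":0,"wz":0.3,"fingers":-1},
    {"dx":0,"dy":0,"dz":0,"wx":0,"wy":0,"wz":0.45,"fingers":-1},
    {"dx":0,"dy":0,"dz":0,"wx":0,"wy":0,"wz":0.6,"fingers":-1},
    {"dx":0,"dy":0,"dz":0,"wx":0,"wy":0,"wz":0.78,"fingers":-1}
  ]
}}

```text
clock: 2.6
eef_pos: [0.4996, -0.2294, 0.3039]
eef_rot: [-2.5, -1.901, 0.001]
ft_force: [-0.3, 0.2, 0.3]
finger_gap: 0.999
grasp_force: 0.0
```

```bash
cat >> h.py <<'E'
def rel(target):
    s=bot.get_state();M=R.from_rotvec(s["eef_rot"]).as_matrix()
    print("pos",s["eef_pos"].round(4),"toolx",M[:,0].round(3),"tooly",M[:,1].round(3),"toolz",M[:,2].round(3),"shift",(M.T@(np.array(target)-s["eef_pos"])).round(4))
def ringfit(q):  # centre of rim points (x,y)
    (c,r)=cv2.minEnclosingCircle(q[:,:2].astype(np.float32));return np.round(c,4),round(r,4)
E
python3 - <<'E'
from h import *
im,C=cam("wrist");save(im,"w1");P=pts(im,C);c=im["color"].astype(int);r,g,b=c[...,0],c[...,1],c[...,2]
red=(r>110)&(g<70)&(b<70);blobs(red,P)
q=P[red&(abs(P[...,2]-.18)<.004)];print(len(q),ringfit(q),q.mean(0).round(4))
rel([.4966,-.2312,.144])
for n in("top","side"):
    im,C=cam(n);P=pts(im,C)
    q=P[(abs(P[...,2]-.155)<.004)&(np.hypot(P[...,0]-.53,P[...,1]-.195)<.035)]
    print(n,len(q),ringfit(q),q.mean(0).round(4),q.min(0).round(3),q.max(0).round(3))
E
```

```text
[324.6 227.3] [311 214  28  28 627] [ 0.4973 -0.2318  0.1805] [ 0.485 -0.245  0.177] [ 0.518 -0.163  0.474]
625 (array([ 0.4971, -0.2325]), 0.0127) [ 0.4973 -0.2319  0.1804]
pos [ 0.4996 -0.2294  0.304 ] toolx [0.274 0.962 0.   ] tooly [ 0.962 -0.274 -0.001] toolz [-0.001  0.001 -1.   ] shift [-0.0026 -0.0022  0.16  ]
top 246 (array([0.5282, 0.1919]), 0.0243) [0.5285 0.1931 0.1536] [0.505 0.168 0.151] [0.551 0.215 0.157]
side 116 (array([0.5286, 0.1903]), 0.0252) [0.5278 0.1913 0.1537] [0.504 0.166 0.151] [0.55  0.214 0.156]
```

View pics/w1.png

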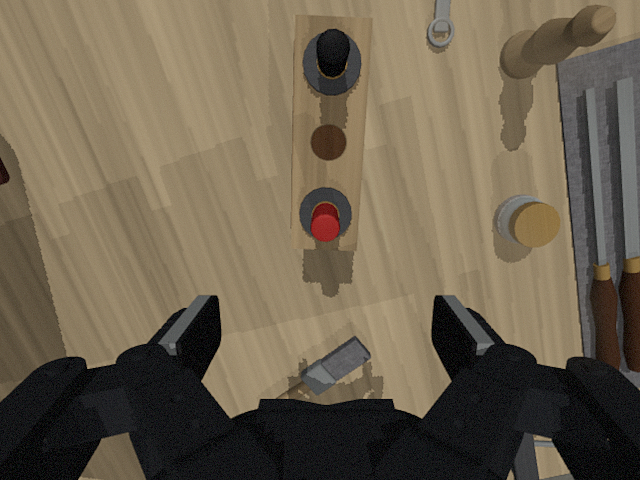

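The red handle top is at pixel (325,224), i.e. (0.497,-0.232). The fingers straddle the rack crosswise. I'm descending and closing.

Call:
{"op": "carry_out", "data": {
  "commands": [
    {"dx":-0.004,"dy":-0.0015,"dz":0.04,"wx":0,"wy":0,"wz":0,"fingers":-1},
    {"dx":-0.004,"dy":-0.0015,"dz":0.08,"wx":0,"wy":0,"wz":0,"fingers":-1},
    {"dx":-0.004,"dy":-0.0015,"dz":0.12,"wx":0,"wy":0,"wz":0,"fingers":-1},
    {"dx":-0.004,"dy":-0.0015,"dz":0.15,"wx":0,"wy":0,"wz":0,"fingers":-1},
    {"dx":-0.004,"dy":-0.0015,"dz":0.161,"wx":0,"wy":0,"wz":0,"fingers":-1}
  ]
}}

```text
clock: 3.25
eef_pos: [0.495, -0.2314, 0.1395]
eef_rot: [-2.486, -1.91, 0.003]
ft_force: [-1.2, 0.2, 0.3]
finger_gap: 1.0
grasp_force: 0.0
```

Call:
{"op": "carry_out", "data": {
  "commands": [
    {"dx":0,"dy":0,"dz":0,"wx":0,"wy":0,"wz":0,"fingers":1},
    {"dx":0,"dy":0,"dz":0,"wx":0,"wy":0,"wz":0,"fingers":1},
    {"dx":0,"dy":0,"dz":0,"wx":0,"wy":0,"wz":0,"fingers":1},
    {"dx":0,"dy":0,"dz":0,"wx":0,"wy":0,"wz":0,"fingers":1},
    {"dx":0,"dy":0,"dz":0,"wx":0,"wy":0,"wz":0,"fingers":1}
  ]
}}

```text
clock: 3.75
eef_pos: [0.4982, -0.2336, 0.1458]
eef_rot: [2.492, 1.908, 0.001]
ft_force: [-2.9, 0.5, 5.3]
finger_gap: 0.259
grasp_force: 58.5
```

Call:
{"op": "carry_out", "data": {
  "commands": [
    {"dx":0,"dy":0,"dz":0,"wx":0,"wy":0,"wz":0,"fingers":1},
    {"dx":0,"dy":0,"dz":0,"wx":0,"wy":0,"wz":0,"fingers":1}
  ]
}}

```text
clock: 3.95
eef_pos: [0.4982, -0.2336, 0.1458]
eef_rot: [2.492, 1.908, 0.001]
ft_force: [-1.4, 1.7, 5.6]
finger_gap: 0.264
grasp_force: 58.5
```

Call:
{"op": "carry_out", "data": {
  "commands": [
    {"dx":0,"dy":0,"dz":-0.01,"wx":0,"wy":0,"wz":0,"fingers":1},
    {"dx":0,"dy":0,"dz":-0.025,"wx":0,"wy":0,"wz":0,"fingers":1},
    {"dx":0,"dy":0,"dz":-0.05,"wx":0,"wy":0,"wz":0,"fingers":1},
    {"dx":0,"dy":0,"dz":-0.075,"wx":0,"wy":0,"wz":0,"fingers":1},
    {"dx":0,"dy":0,"dz":-0.1,"wx":0,"wy":0,"wz":0,"fingers":1}
  ]
}}

```text
clock: 4.45
eef_pos: [0.4974, -0.2329, 0.2458]
eef_rot: [2.494, 1.909, 0.0]
ft_force: [0.5, 0.4, -2.2]
finger_gap: 0.262
grasp_force: 59.0
```

Call:
{"op": "carry_out", "data": {
  "commands": [
    {"dx":0,"dy":0,"dz":-0.03,"wx":0,"wy":0,"wz":0,"fingers":1},
    {"dx":0,"dy":0,"dz":-0.06,"wx":0,"wy":0,"wz":0,"fingers":1},
    {"dx":0,"dy":0,"dz":-0.08,"wx":0,"wy":0,"wz":0,"fingers":1},
    {"dx":0,"dy":0,"dz":-0.08,"wx":0,"wy":0,"wz":0,"fingers":1},
    {"dx":0,"dy":0,"dz":-0.08,"wx":0,"wy":0,"wz":0,"fingers":1}
  ]
}}

```text
clock: 4.95
eef_pos: [0.4974, -0.2329, 0.324]
eef_rot: [2.494, 1.909, 0.0]
ft_force: [-0.6, -1.2, -2.5]
finger_gap: 0.264
grasp_force: 59.1
```

Run:
```python
from h import *
s=bot.get_state();print(s["ft_force"],s["grasp_force"])
im,C=cam("side");save(im,"s2");P=pts(im,C)
crop=cv2.resize(im["color"][100:400,240:500,::-1],None,fx=2,fy=2);cv2.imwrite("pics/s2c.png",crop)
rel([.528,.191,.30])
```

```text
[-0.61698438 -1.19957638 -2.49387773] 59.14343476295471
pos [ 0.4969 -0.2327  0.3226] toolx [0.261 0.965 0.   ] tooly [ 0.965 -0.261 -0.001] toolz [-0.001  0.001 -1.   ] shift [ 0.4171 -0.0805  0.0229]
```

View pics/s2c.png

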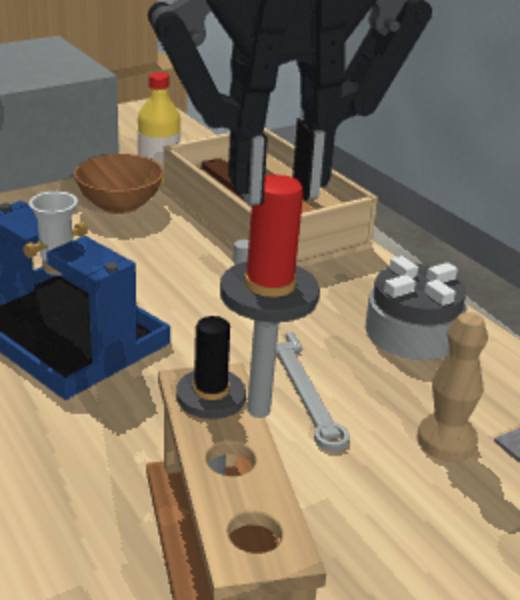

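The side view shows the bar lifted clear of the rack, with the black bar left in place. But the fingertips sit surprisingly high on the handle, and the bar may lean slightly. I'll measure its axis and height.

```bash
cat >> h.py <<'E'
def bar():
    """bar axis from the two fixed views: plane through each view's image line of the handle+shaft, intersected"""
    N=[];out={}
    for n in("top","side"):
        im,C=cam(n);P=pts(im,C);e=bot.get_state()["eef_pos"]
        c=im["color"].astype(int);red=(c[...,0]>90)&(c[...,1]<60)&(c[...,2]<60)
        near=np.hypot(P[...,0]-e[0],P[...,1]-e[1])<.05
        m=red&near&(P[...,2]>.1)
        q=P[m];print(n,"red n",len(q),"zmin/max",np.percentile(q[:,2],[1,50,99]).round(4),"mean",q.mean(0).round(4))
        top=q[q[:,2]>np.percentile(q[:,2],99)-.004];print("  top ring",ringfit(top),len(top))
        sh=P[near&(np.hypot(P[...,0]-e[0],P[...,1]-e[1])<.025)&~red&(P[...,2]>e[2]-.15)&(P[...,2]<e[2]-.065)]
        for h in np.arange(e[2]-.15,e[2]-.02,.015):
            for nm,S in(("sh",sh),("red",q)):
                k=S[abs(S[:,2]-h)<.0075]
                if len(k)>8: print("  ",nm,h.round(3),len(k),k.mean(0).round(4),(np.ptp(k[:,:2],axis=0)).round(4))
    print(e.round(4))
E
python3 -c "
from h import *
bar()"
```

```text
top red n 584 zmin/max [0.3007 0.348  0.3847] mean [ 0.4972 -0.2249  0.3399]
  top ring (array([ 0.4881, -0.2185]), 0.0011) 8
   sh 0.217 41 [ 0.4927 -0.227   0.2174] [0.0138 0.0082]
   sh 0.232 41 [ 0.4931 -0.2267  0.2318] [0.0116 0.0082]
side red n 1213 zmin/max [0.3029 0.3324 0.3571] mean [ 0.4919 -0.2407  0.3321]
  top ring (array([ 0.4964, -0.2343]), 0.0157) 197
   sh 0.217 117 [ 0.4915 -0.2367  0.2173] [0.0125 0.0102]
   sh 0.232 121 [ 0.4916 -0.2368  0.232 ] [0.0126 0.011 ]
   sh 0.247 129 [ 0.4921 -0.2368  0.2467] [0.013  0.0112]
   sh 0.262 22 [ 0.4918 -0.2369  0.2554] [0.011  0.0095]
[ 0.4966 -0.2324  0.3217]
```

Run:
```python
from h import *
im,C=cam("side");s=bot.get_state();P=pts(im,C);W=np.array(im["world_to_cam"]);K=np.array(im["K"])
M=R.from_rotvec(s["eef_rot"]).as_matrix()
for off in([0,0,0],[0,-.02,.008],[0,.02,.008],[0,0,-.0354]):
    p=s["eef_pos"]+M@np.array(off);q=K@(W[:3,:3]@p+W[:3,3]);q=q[:2]/q[2];print(off,p.round(3),q.round(1),"crop",((q-[240,100])*2).round())
for u,v in((258,190),(256,165),(318,185),(305,180),(275,190),(275,220)):
    print(u,v,P[100+v//2,240+u//2].round(4),im["color"][100+v//2,240+u//2])
im,C=cam("wrist");save(im,"w2")
```

```text
[0, 0, 0] [ 0.497 -0.232  0.322] [375.3 222.4] crop [271. 245.]
[0, -0.02, 0.008] [ 0.477 -0.227  0.314] [356.7 230.8] crop [233. 262.]
[0, 0.02, 0.008] [ 0.516 -0.238  0.314] [392.6 227.1] crop [305. 254.]
[0, 0, -0.0354] [ 0.497 -0.233  0.357] [377.5 192. ] crop [275. 184.]
258 190 [ 0.4812 -0.2407  0.3606] [105 109 109]
256 165 [ 0.4802 -0.2391  0.3742] [125 128 129]
318 185 [ 0.514  -0.2456  0.359 ] [61 64 65]
305 180 [ 0.5056 -0.2449  0.3627] [15 16 16]
275 190 [ 0.4927 -0.2379  0.3569] [205  55  51]
275 220 [ 0.4903 -0.2432  0.3429] [146  36  34]
```

View pics/w2.png

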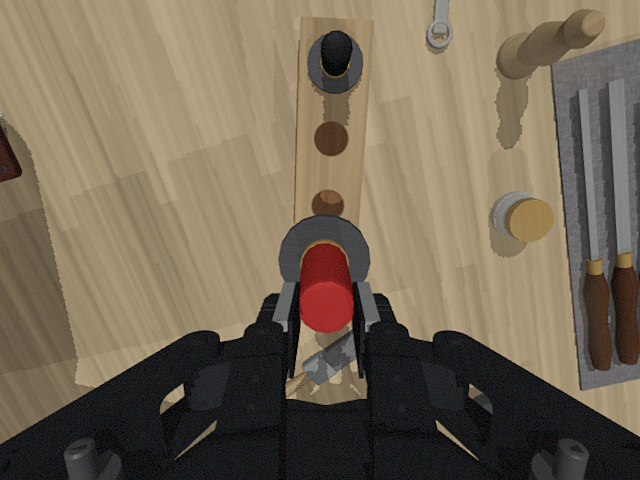

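The wrist view shows the pads on either side of the handle, with their tips near row 283 and the handle's top face at rows 283-330. I'll measure how far the tips actually overlap the handle.

Run:
```python
from h import *
s=bot.get_state();e=s["eef_pos"];M=R.from_rotvec(s["eef_rot"]).as_matrix();print(e.round(4),s["ft_force"].round(2))
for n in("side","wrist"):
    im,C=cam(n);P=pts(im,C);L=(P-e)@M;c=im["color"].astype(int)
    gray=np.ptp(c,axis=-1)<25
    for sg in(-1,1):
        m=gray&(abs(L[...,0])<.02)&(sg*L[...,1]>.008)&(sg*L[...,1]<.03)&(L[...,2]<.02)&(L[...,2]>-.06)
        q=L[m];print(n,sg,len(q),"tool z pct",np.percentile(q[:,2],[50,95,99,100]).round(4),"y",np.percentile(q[:,1],[2,50,98]).round(4),"x",np.percentile(q[:,0],[2,98]).round(4))
    red=(c[...,0]>90)&(c[...,1]<60)&(c[...,2]<60)&(np.hypot(L[...,0],L[...,1])<.03)
    q=L[red];print(n,"red z",np.percentile(q[:,2],[1,50,99]).round(4),"y",np.percentile(q[:,1],[2,50,98]).round(4))
```

```text
[ 0.4968 -0.2326  0.322 ] [-0.07 -0.22 -2.12]
side -1 469 tool z pct [-0.0467 -0.0313 -0.0288 -0.027 ] y [-0.0246 -0.0179 -0.0114] x [-0.0129  0.0045]
side 1 484 tool z pct [-0.0462 -0.0325 -0.0289 -0.0281] y [0.0113 0.0134 0.0248] x [-0.0127  0.0094]
side red z [-0.0351 -0.0104  0.0193] y [-0.0127 -0.0029  0.0102]
wrist -1 1273 tool z pct [-0.048  -0.0345 -0.0306  0.0188] y [-0.0245 -0.015  -0.0115] x [-0.0087  0.0118]
wrist 1 1247 tool z pct [-0.0481 -0.0349 -0.0319 -0.0293] y [0.011  0.015  0.0242] x [-0.0087  0.0118]
wrist red z [-0.0366 -0.0344  0.0176] y [-0.011  -0.0005  0.0103]
```

Both cameras put the fingertips about 28 mm behind the reported TCP rather than 8 mm ahead of it, so only about 7 mm of the handle is held. I'll set the bar back in its hole and re-grip lower.

Call:
{"op": "carry_out", "data": {
  "commands": [
    {"dx":0,"dy":0,"dz":0.045,"wx":0,"wy":0,"wz":0,"fingers":1},
    {"dx":0,"dy":0,"dz":0.09,"wx":0,"wy":0,"wz":0,"fingers":1},
    {"dx":0,"dy":0,"dz":0.135,"wx":0,"wy":0,"wz":0,"fingers":1},
    {"dx":0,"dy":0,"dz":0.165,"wx":0,"wy":0,"wz":0,"fingers":1},
    {"dx":0,"dy":0,"dz":0.177,"wx":0,"wy":0,"wz":0,"fingers":1}
  ]
}}

```text
clock: 5.8
eef_pos: [0.4936, -0.231, 0.1445]
eef_rot: [-2.487, -1.904, 0.007]
ft_force: [-24.3, 14.5, 56.8]
finger_gap: 0.267
grasp_force: 67.8
```

Call:
{"op": "carry_out", "data": {
  "commands": [
    {"dx":0,"dy":0,"dz":0.002,"wx":0,"wy":0,"wz":0,"fingers":1},
    {"dx":0,"dy":0,"dz":0.002,"wx":0,"wy":0,"wz":0,"fingers":1}
  ]
}}

```text
clock: 6.0
eef_pos: [0.4974, -0.2331, 0.1456]
eef_rot: [2.494, 1.91, -0.001]
ft_force: [-1.1, 0.5, 0.3]
finger_gap: 0.264
grasp_force: 62.3
```

Call:
{"op": "carry_out", "data": {
  "commands": [
    {"dx":0,"dy":0,"dz":0,"wx":0,"wy":0,"wz":0,"fingers":-0.2},
    {"dx":0,"dy":0,"dz":0,"wx":0,"wy":0,"wz":0,"fingers":-0.2},
    {"dx":0,"dy":0,"dz":0,"wx":0,"wy":0,"wz":0,"fingers":-0.2},
    {"dx":0,"dy":0,"dz":0,"wx":0,"wy":0,"wz":0,"fingers":-0.2}
  ]
}}

```text
clock: 6.4
eef_pos: [0.4976, -0.2331, 0.1449]
eef_rot: [2.494, 1.909, 0.0]
ft_force: [-0.1, -0.8, -0.5]
finger_gap: 0.599
grasp_force: 0.0
```

Run:
```python
from h import *
s=bot.get_state();e=s["eef_pos"];M=R.from_rotvec(s["eef_rot"]).as_matrix();print(e.round(4),s["finger_gap"],s["ft_force"].round(1))
for n in("wrist","side"):
    im,C=cam(n);P=pts(im,C);L=(P-e)@M;c=im["color"].astype(int)
    if n=="wrist": save(im,"w3")
    red=(c[...,0]>90)&(c[...,1]<60)&(c[...,2]<60)&(np.hypot(L[...,0],L[...,1])<.03)
    q=L[red];print(n,"red tool",q.mean(0).round(4),"z",np.percentile(q[:,2],[1,50,99]).round(4),"y",np.percentile(q[:,1],[2,50,98]).round(4))
    t=L[red&(L[...,2]<np.percentile(q[:,2],1)+.005)];print(" top",ringfit(t))
```

```text
[ 0.4976 -0.2331  0.1449] 0.599434324108894 [-0.1 -0.8 -0.5]
wrist red tool [ 0.0058  0.0021 -0.0259] z [-0.0369 -0.0348  0.017 ] y [-0.0088  0.002   0.0131]
 top (array([0.0015, 0.0021]), 0.0127)
side red tool [-0.0091  0.0005 -0.0113] z [-0.036  -0.0121  0.0185] y [-0.0095 -0.0002  0.0133]
 top (array([-0.002 ,  0.0029]), 0.0127)
```

View pics/w3.png

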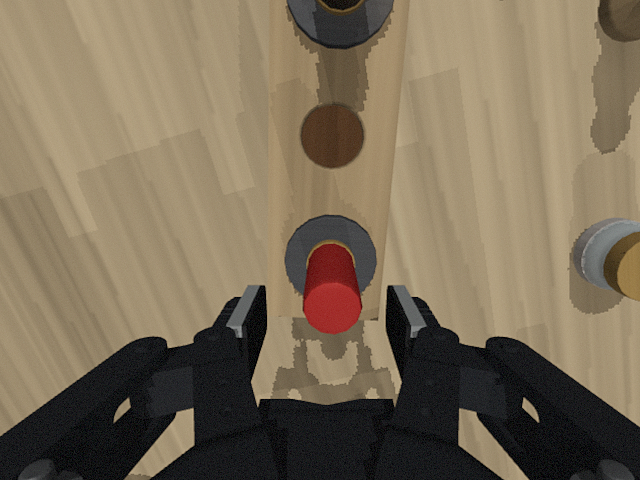

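The bar is back in its hole, with its top at pixel (332,305), centred between the open pads. I'm lowering 36 mm and closing.

Call:
{"op": "carry_out", "data": {
  "commands": [
    {"dx":0,"dy":0.002,"dz":0.012,"wx":0,"wy":0,"wz":0,"fingers":-0.2},
    {"dx":0,"dy":0.002,"dz":0.024,"wx":0,"wy":0,"wz":0,"fingers":-0.2},
    {"dx":0,"dy":0.002,"dz":0.036,"wx":0,"wy":0,"wz":0,"fingers":-0.2},
    {"dx":0,"dy":0.002,"dz":0.036,"wx":0,"wy":0,"wz":0,"fingers":-0.2}
  ]
}}

```text
clock: 6.9
eef_pos: [0.4974, -0.2322, 0.1053]
eef_rot: [-2.49, -1.907, 0.003]
ft_force: [0.3, 0.1, -0.2]
finger_gap: 0.601
grasp_force: 0.0
```

Call:
{"op": "carry_out", "data": {
  "commands": [
    {"dx":0,"dy":0,"dz":0,"wx":0,"wy":0,"wz":0,"fingers":1},
    {"dx":0,"dy":0,"dz":0,"wx":0,"wy":0,"wz":0,"fingers":1},
    {"dx":0,"dy":0,"dz":0,"wx":0,"wy":0,"wz":0,"fingers":1},
    {"dx":0,"dy":0,"dz":0,"wx":0,"wy":0,"wz":0,"fingers":1}
  ]
}}

```text
clock: 7.3
eef_pos: [0.4995, -0.2336, 0.1089]
eef_rot: [2.494, 1.909, 0.0]
ft_force: [-0.3, 0.5, -1.6]
finger_gap: 0.289
grasp_force: 59.0
```

Call:
{"op": "carry_out", "data": {
  "commands": [
    {"dx":0,"dy":0,"dz":-0.02,"wx":0,"wy":0,"wz":0,"fingers":1},
    {"dx":0,"dy":0,"dz":-0.05,"wx":0,"wy":0,"wz":0,"fingers":1},
    {"dx":0,"dy":0,"dz":-0.09,"wx":0,"wy":0,"wz":0,"fingers":1},
    {"dx":0,"dy":0,"dz":-0.12,"wx":0,"wy":0,"wz":0,"fingers":1},
    {"dx":0,"dy":0,"dz":-0.15,"wx":0,"wy":0,"wz":0,"fingers":1}
  ]
}}

```text
clock: 7.8
eef_pos: [0.4992, -0.2334, 0.2602]
eef_rot: [2.494, 1.909, 0.0]
ft_force: [0.1, -0.5, -3.2]
finger_gap: 0.289
grasp_force: 59.2
```

Call:
{"op": "carry_out", "data": {
  "commands": [
    {"dx":0,"dy":0,"dz":-0.03,"wx":0,"wy":0,"wz":0,"fingers":1},
    {"dx":0,"dy":0,"dz":-0.03,"wx":0,"wy":0,"wz":0,"fingers":1}
  ]
}}

```text
clock: 8.0
eef_pos: [0.5013, -0.2347, 0.2941]
eef_rot: [2.488, 1.905, 0.005]
ft_force: [-0.1, -0.6, -1.9]
finger_gap: 0.29
grasp_force: 59.5
```

Run:
```python
from h import *
s=bot.get_state();e=s["eef_pos"];M=R.from_rotvec(s["eef_rot"]).as_matrix();print(e.round(4),s["ft_force"].round(2))
for n in("side","wrist"):
    im,C=cam(n);P=pts(im,C);L=(P-e)@M;c=im["color"].astype(int)
    if n=="side":cv2.imwrite("pics/s4.png",cv2.resize(im["color"][100:400,240:500,::-1],None,fx=2,fy=2))
    red=(c[...,0]>90)&(c[...,1]<60)&(c[...,2]<60)&(np.hypot(L[...,0],L[...,1])<.03)
    q=L[red];print(n,"red z",np.percentile(q[:,2],[1,50,99]).round(4),"y",np.percentile(q[:,1],[2,50,98]).round(4))
    g=(np.ptp(c,axis=-1)<25)&(np.hypot(L[...,0],L[...,1])<.02)&(L[...,2]>.06-.012)&(L[...,2]<.15)
    for h in np.arange(.05,.15,.012):
        k=L[g&(abs(L[...,2]-h)<.006)]
        if len(k)>6:print("  shaft",h.round(3),len(k),k.mean(0).round(4),np.ptp(k[:,:2],axis=0).round(4))
im,C=cam("side");d=M.T@(C[:3,3]-e);print("side cam dir in tool",(d/np.linalg.norm(d)).round(3))
rel([.528,.191,.26])
```

```text
[ 0.5013 -0.2347  0.2941] [-0.08 -0.61 -1.93]
side red z [-0.0719 -0.0485 -0.0171] y [-0.0109 -0.0014  0.0107]
  shaft 0.05 63 [-0.0056 -0.0012  0.052 ] [0.0096 0.0121]
  shaft 0.062 100 [-0.0057 -0.0011  0.0617] [0.0088 0.0129]
  shaft 0.074 58 [-0.0058 -0.0009  0.0719] [0.0076 0.0115]
wrist red z [-0.0699 -0.0674 -0.016 ] y [-0.0122 -0.0011  0.0098]
side cam dir in tool [-0.802 -0.291 -0.522]
pos [ 0.4988 -0.2331  0.2872] toolx [0.261 0.965 0.001] tooly [ 0.965 -0.261 -0.002] toolz [-0.001  0.001 -1.   ] shift [ 0.417  -0.0824  0.0276]
```

View pics/s4.png

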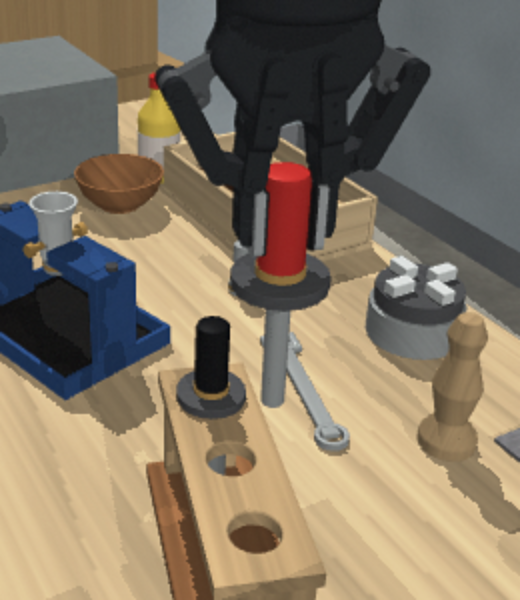

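The bar is now held along most of the handle and looks upright. I'm carrying it to above the sleeve.

Call:
{"op": "carry_out", "data": {
  "commands": [
    {"dx":0.02,"dy":-0.004,"dz":0,"wx":0,"wy":0,"wz":0,"fingers":1},
    {"dx":0.05,"dy":-0.01,"dz":0,"wx":0,"wy":0,"wz":0,"fingers":1},
    {"dx":0.08,"dy":-0.016,"dz":0,"wx":0,"wy":0,"wz":0,"fingers":1},
    {"dx":0.11,"dy":-0.022,"dz":0,"wx":0,"wy":0,"wz":0,"fingers":1},
    {"dx":0.14,"dy":-0.028,"dz":0,"wx":0,"wy":0,"wz":0,"fingers":1}
  ]
}}

```text
clock: 8.65
eef_pos: [0.5076, -0.0895, 0.2859]
eef_rot: [-2.492, -1.907, 0.004]
ft_force: [0.1, -0.6, -2.0]
finger_gap: 0.29
grasp_force: 59.4
```

Call:
{"op": "carry_out", "data": {
  "commands": [
    {"dx":0.03,"dy":-0.006,"dz":0,"wx":0,"wy":0,"wz":0,"fingers":1},
    {"dx":0.06,"dy":-0.012,"dz":0,"wx":0,"wy":0,"wz":0,"fingers":1},
    {"dx":0.09,"dy":-0.018,"dz":0,"wx":0,"wy":0,"wz":0,"fingers":1},
    {"dx":0.12,"dy":-0.024,"dz":0,"wx":0,"wy":0,"wz":0,"fingers":1},
    {"dx":0.15,"dy":-0.03,"dz":0,"wx":0,"wy":0,"wz":0,"fingers":1}
  ]
}}

```text
clock: 9.15
eef_pos: [0.5177, 0.0629, 0.2859]
eef_rot: [-2.492, -1.908, 0.005]
ft_force: [0.6, -0.7, -2.2]
finger_gap: 0.289
grasp_force: 59.4
```

Call:
{"op": "carry_out", "data": {
  "commands": [
    {"dx":0.03,"dy":-0.006,"dz":0,"wx":0,"wy":0,"wz":0,"fingers":1},
    {"dx":0.06,"dy":-0.012,"dz":0,"wx":0,"wy":0,"wz":0,"fingers":1},
    {"dx":0.09,"dy":-0.018,"dz":0,"wx":0,"wy":0,"wz":0,"fingers":1},
    {"dx":0.115,"dy":-0.022,"dz":0,"wx":0,"wy":0,"wz":0,"fingers":1},
    {"dx":0.127,"dy":-0.024,"dz":0,"wx":0,"wy":0,"wz":0,"fingers":1}
  ]
}}

```text
clock: 9.65
eef_pos: [0.5277, 0.1922, 0.2859]
eef_rot: [-2.491, -1.911, 0.006]
ft_force: [0.1, 0.9, -2.6]
finger_gap: 0.292
grasp_force: 59.4
```

Call:
{"op": "carry_out", "data": {
  "commands": [
    {"dx":0,"dy":0,"dz":0.01,"wx":0,"wy":0,"wz":0,"fingers":1},
    {"dx":0,"dy":0,"dz":0.02,"wx":0,"wy":0,"wz":0,"fingers":1},
    {"dx":0,"dy":0,"dz":0.02,"wx":0,"wy":0,"wz":0,"fingers":1},
    {"dx":0,"dy":0,"dz":0.02,"wx":0,"wy":0,"wz":0,"fingers":1}
  ]
}}

```text
clock: 10.05
eef_pos: [0.5286, 0.1892, 0.2677]
eef_rot: [-2.496, -1.908, 0.003]
ft_force: [0.2, -0.5, -2.3]
finger_gap: 0.287
grasp_force: 59.4
```

```bash
cat >> h.py <<'E'
def look(tag):
    s=bot.get_state();e=s["eef_pos"];print(e.round(4),s["ft_force"].round(2))
    im,C=cam("side");P=pts(im,C);c=im["color"].astype(int)
    u=cv2.resize(im["color"][120:270,170:370,::-1],None,fx=4,fy=4);cv2.imwrite("pics/%s.png"%tag,u)
    d=C[:2,3]-e[:2];d/=np.linalg.norm(d)
    near=np.hypot(P[...,0]-e[0],P[...,1]-e[1])<.02
    for h in np.arange(.165,e[2],.01):
        k=P[near&(abs(P[...,2]-h)<.005)]
        if len(k)>6:print("  h",h.round(3),len(k),"front",k.mean(0).round(4),"axis if 14mm",(k.mean(0)[:2]-d*.0055).round(4))
    red=(c[...,0]>90)&(c[...,1]<60)&(c[...,2]<60)&(np.hypot(P[...,0]-e[0],P[...,1]-e[1])<.03)
    k=P[red&(P[...,2]>e[2]-.02)];
    for h in np.arange(e[2],e[2]+.08,.02):
        t=k[abs(k[:,2]-h)<.01]
        if len(t)>6:print("  red",h.round(3),len(t),"axis",(t.mean(0)[:2]-d*.0102).round(4))
    W=np.array(im["world_to_cam"]);K=np.array(im["K"])
    for p in([.528,.191,.155],):
        q=K@(W[:3,:3]@p+W[:3,3]);q=q[:2]/q[2];print("mouth px",q.round(1),"crop",((q-[170,120])*4).round())
E
python3 -c "
from h import *
look('s5');rel([.528,.191,.25])"
```

```text
[0.5286 0.1892 0.2677] [ 0.17 -0.49 -2.29]
  h 0.195 28 front [0.5268 0.1837 0.1951] axis if 14mm [0.5286 0.1888]
  h 0.205 35 front [0.5273 0.1829 0.2046] axis if 14mm [0.5292 0.1881]
  h 0.215 41 front [0.5272 0.1836 0.2148] axis if 14mm [0.529  0.1888]
  h 0.225 34 front [0.5262 0.1833 0.2249] axis if 14mm [0.5281 0.1885]
  h 0.235 34 front [0.5271 0.1834 0.2345] axis if 14mm [0.5289 0.1886]
  h 0.245 45 front [0.5269 0.1836 0.2449] axis if 14mm [0.5288 0.1888]
  h 0.255 38 front [0.527  0.1836 0.2551] axis if 14mm [0.5289 0.1888]
  h 0.265 13 front [0.5266 0.1837 0.262 ] axis if 14mm [0.5284 0.1889]
  red 0.288 103 axis [0.5289 0.1883]
  red 0.308 138 axis [0.5293 0.188 ]
  red 0.328 156 axis [0.529  0.1884]
  red 0.348 27 axis [0.531  0.1963]
mouth px [266.4 200.1] crop [386. 320.]
pos [0.529  0.1895 0.2684] toolx [ 0.262  0.965 -0.   ] tooly [ 0.965 -0.262 -0.   ] toolz [-0. -0. -1.] shift [ 0.0012 -0.0013  0.0184]
```

View pics/s5.png

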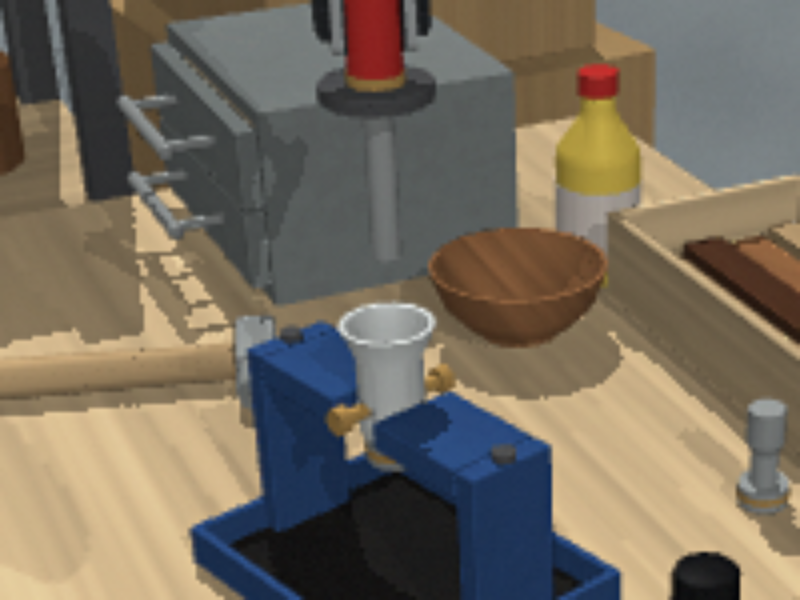

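The side view shows the bar upright directly above the mouth (rim centre near crop (387,325)), 1-2 mm short in y. I'll correct that and go down with force checks.

Call:
{"op": "carry_out", "data": {
  "commands": [
    {"dx":0.0015,"dy":-0.001,"dz":0.01,"wx":0,"wy":0,"wz":0,"fingers":1},
    {"dx":0.0015,"dy":-0.001,"dz":0.02,"wx":0,"wy":0,"wz":0,"fingers":1},
    {"dx":0.0015,"dy":-0.001,"dz":0.03,"wx":0,"wy":0,"wz":0,"fingers":1},
    {"dx":0.0015,"dy":-0.001,"dz":0.038,"wx":0,"wy":0,"wz":0,"fingers":1},
    {"dx":0.0015,"dy":-0.001,"dz":0.042,"wx":0,"wy":0,"wz":0,"fingers":1}
  ]
}}

```text
clock: 10.6
eef_pos: [0.5277, 0.1921, 0.2249]
eef_rot: [-2.494, -1.909, 0.003]
ft_force: [0.2, -0.2, -1.4]
finger_gap: 0.289
grasp_force: 59.4
```

Call:
{"op": "carry_out", "data": {
  "commands": [
    {"dx":0,"dy":0,"dz":0.003,"wx":0,"wy":0,"wz":0,"fingers":1},
    {"dx":0,"dy":0,"dz":0.006,"wx":0,"wy":0,"wz":0,"fingers":1},
    {"dx":0,"dy":0,"dz":0.009,"wx":0,"wy":0,"wz":0,"fingers":1},
    {"dx":0,"dy":0,"dz":0.012,"wx":0,"wy":0,"wz":0,"fingers":1}
  ]
}}

```text
clock: 11.0
eef_pos: [0.5288, 0.1923, 0.2152]
eef_rot: [2.494, 1.909, 0.002]
ft_force: [-1.0, -0.1, 7.2]
finger_gap: 0.288
grasp_force: 60.3
```

Contact with the centre came at the expected height (7 N). I'm pushing on steadily.

Call:
{"op": "carry_out", "data": {
  "commands": [
    {"dx":0,"dy":0,"dz":0.002,"wx":0,"wy":0,"wz":0,"fingers":1},
    {"dx":0,"dy":0,"dz":0.004,"wx":0,"wy":0,"wz":0,"fingers":1},
    {"dx":0,"dy":0,"dz":0.006,"wx":0,"wy":0,"wz":0,"fingers":1},
    {"dx":0,"dy":0,"dz":0.008,"wx":0,"wy":0,"wz":0,"fingers":1}
  ]
}}

```text
clock: 11.4
eef_pos: [0.5304, 0.1927, 0.211]
eef_rot: [2.492, 1.908, 0.009]
ft_force: [-1.0, -0.5, 8.2]
finger_gap: 0.285
grasp_force: 60.3
```

```bash
python3 -c "
from h import *
look('s6')"
```

```text
[0.5304 0.1927 0.211 ] [-1.02 -0.46  8.19]
  h 0.165 29 front [0.5281 0.1871 0.165 ] axis if 14mm [0.53   0.1923]
  h 0.175 33 front [0.5285 0.1859 0.1749] axis if 14mm [0.5303 0.1911]
  h 0.185 36 front [0.5294 0.1868 0.1849] axis if 14mm [0.5312 0.192 ]
  h 0.195 36 front [0.5287 0.187  0.1948] axis if 14mm [0.5306 0.1922]
  h 0.205 16 front [0.5281 0.1869 0.2023] axis if 14mm [0.5299 0.192 ]
  red 0.231 84 axis [0.5308 0.192 ]
  red 0.251 126 axis [0.5304 0.1913]
  red 0.271 143 axis [0.5304 0.1919]
  red 0.291 28 axis [0.5325 0.1988]
mouth px [266.4 200.1] crop [386. 320.]
```

Call:
{"op": "carry_out", "data": {
  "commands": [
    {"dx":0,"dy":0,"dz":0.002,"wx":0,"wy":0,"wz":0,"fingers":1},
    {"dx":0,"dy":0,"dz":0.004,"wx":0,"wy":0,"wz":0,"fingers":1},
    {"dx":0,"dy":0,"dz":0.006,"wx":0,"wy":0,"wz":0,"fingers":1},
    {"dx":0,"dy":0,"dz":0.008,"wx":0,"wy":0,"wz":0,"fingers":1}
  ]
}}

```text
clock: 11.85
eef_pos: [0.5286, 0.1922, 0.1985]
eef_rot: [2.494, 1.91, 0.001]
ft_force: [-0.0, -0.4, 4.3]
finger_gap: 0.29
grasp_force: 60.0
```

Call:
{"op": "carry_out", "data": {
  "commands": [
    {"dx":0,"dy":0,"dz":0.002,"wx":0,"wy":0,"wz":0,"fingers":1},
    {"dx":0,"dy":0,"dz":0.004,"wx":0,"wy":0,"wz":0,"fingers":1},
    {"dx":0,"dy":0,"dz":0.006,"wx":0,"wy":0,"wz":0,"fingers":1}
  ]
}}

```text
clock: 12.15
eef_pos: [0.5284, 0.1922, 0.1924]
eef_rot: [-2.495, -1.91, 0.0]
ft_force: [-0.2, -1.2, 3.7]
finger_gap: 0.288
grasp_force: 60.0
```

Call:
{"op": "carry_out", "data": {
  "commands": [
    {"dx":0,"dy":0,"dz":0.003,"wx":0,"wy":0,"wz":0,"fingers":1},
    {"dx":0,"dy":0,"dz":0.006,"wx":0,"wy":0,"wz":0,"fingers":1},
    {"dx":0,"dy":0,"dz":0.009,"wx":0,"wy":0,"wz":0,"fingers":1},
    {"dx":0,"dy":0,"dz":0.012,"wx":0,"wy":0,"wz":0,"fingers":1}
  ]
}}

```text
clock: 12.55
eef_pos: [0.5274, 0.192, 0.179]
eef_rot: [-2.494, -1.909, 0.004]
ft_force: [1.0, 0.6, -1.7]
finger_gap: 0.291
grasp_force: 59.5
```

Call:
{"op": "carry_out", "data": {
  "commands": [
    {"dx":0,"dy":0,"dz":0.003,"wx":0,"wy":0,"wz":0,"fingers":1},
    {"dx":0,"dy":0,"dz":0.006,"wx":0,"wy":0,"wz":0,"fingers":1},
    {"dx":0,"dy":0,"dz":0.009,"wx":0,"wy":0,"wz":0,"fingers":1},
    {"dx":0,"dy":0,"dz":0.012,"wx":0,"wy":0,"wz":0,"fingers":1}
  ]
}}

```text
clock: 12.95
eef_pos: [0.5284, 0.1922, 0.1683]
eef_rot: [-2.494, -1.91, 0.0]
ft_force: [0.2, -0.5, -2.5]
finger_gap: 0.287
grasp_force: 59.5
```

```bash
python3 -c "
from h import *
look('s7')"
```

```text
[0.5284 0.1922 0.1683] [ 0.17 -0.52 -2.54]
  red 0.188 84 axis [0.5287 0.1913]
  red 0.208 118 axis [0.5293 0.1905]
  red 0.228 130 axis [0.5286 0.1914]
mouth px [266.4 200.1] crop [386. 320.]
```

View pics/s7.png

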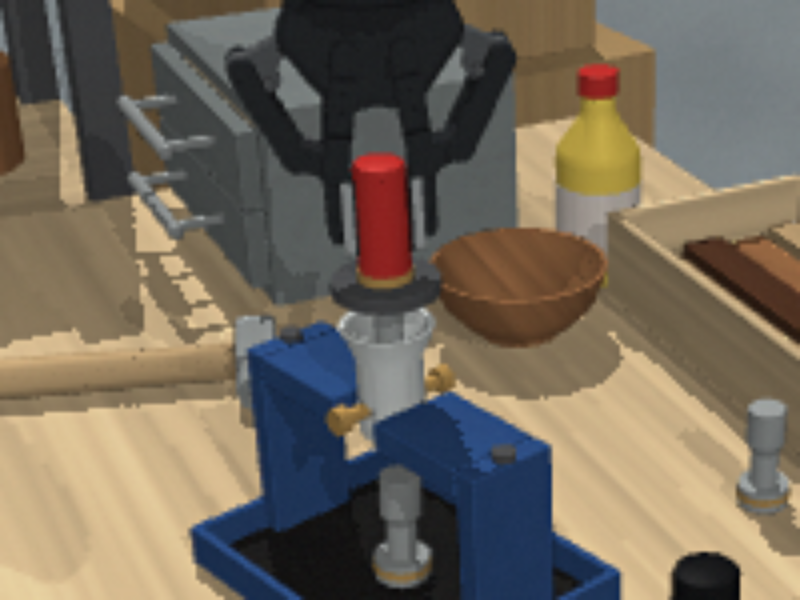

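The centre has dropped and stands in the tray (crop (402,540)), and the wrist force is back to the bar's weight alone. I'm lowering the last ~16 mm to seat the collar.

Call:
{"op": "carry_out", "data": {
  "commands": [
    {"dx":0,"dy":0,"dz":0.004,"wx":0,"wy":0,"wz":0,"fingers":1},
    {"dx":0,"dy":0,"dz":0.008,"wx":0,"wy":0,"wz":0,"fingers":1},
    {"dx":0,"dy":0,"dz":0.011,"wx":0,"wy":0,"wz":0,"fingers":1},
    {"dx":0,"dy":0,"dz":0.013,"wx":0,"wy":0,"wz":0,"fingers":1},
    {"dx":0,"dy":0,"dz":0.014,"wx":0,"wy":0,"wz":0,"fingers":1}
  ]
}}

```text
clock: 13.5
eef_pos: [0.5283, 0.1922, 0.1543]
eef_rot: [-2.494, -1.91, 0.001]
ft_force: [-0.7, 0.6, -3.2]
finger_gap: 0.285
grasp_force: 59.5
```

Call:
{"op": "carry_out", "data": {
  "commands": [
    {"dx":0,"dy":0,"dz":0.001,"wx":0,"wy":0,"wz":0,"fingers":1},
    {"dx":0,"dy":0,"dz":0.002,"wx":0,"wy":0,"wz":0,"fingers":1}
  ]
}}

```text
clock: 13.7
eef_pos: [0.5285, 0.1922, 0.1527]
eef_rot: [2.494, 1.91, 0.0]
ft_force: [0.5, -0.4, -2.7]
finger_gap: 0.29
grasp_force: 59.5
```

Call:
{"op": "carry_out", "data": {
  "commands": [
    {"dx":0,"dy":0,"dz":0.001,"wx":0,"wy":0,"wz":0,"fingers":1},
    {"dx":0,"dy":0,"dz":0.002,"wx":0,"wy":0,"wz":0,"fingers":1}
  ]
}}

```text
clock: 13.9
eef_pos: [0.5286, 0.1923, 0.1518]
eef_rot: [2.494, 1.91, 0.001]
ft_force: [-4.5, -0.5, 8.9]
finger_gap: 0.29
grasp_force: 60.6
```

The collar is seated (the upward force shows contact). I'm releasing and retreating straight up.

Call:
{"op": "carry_out", "data": {
  "commands": [
    {"dx":0,"dy":0,"dz":-0.001,"wx":0,"wy":0,"wz":0,"fingers":-0.3},
    {"dx":0,"dy":0,"dz":-0.001,"wx":0,"wy":0,"wz":0,"fingers":-0.3},
    {"dx":0,"dy":0,"dz":-0.001,"wx":0,"wy":0,"wz":0,"fingers":-0.3},
    {"dx":0,"dy":0,"dz":-0.001,"wx":0,"wy":0,"wz":0,"fingers":-0.3}
  ]
}}

```text
clock: 14.3
eef_pos: [0.5284, 0.1922, 0.1516]
eef_rot: [2.494, 1.91, 0.0]
ft_force: [0.1, 0.0, 0.2]
finger_gap: 0.651
grasp_force: 0.0
```

Call:
{"op": "carry_out", "data": {
  "commands": [
    {"dx":0,"dy":0,"dz":-0.02,"wx":0,"wy":0,"wz":0,"fingers":-0.3},
    {"dx":0,"dy":0,"dz":-0.05,"wx":0,"wy":0,"wz":0,"fingers":-0.3},
    {"dx":0,"dy":0,"dz":-0.08,"wx":0,"wy":0,"wz":0,"fingers":-0.3},
    {"dx":0,"dy":0,"dz":-0.11,"wx":0,"wy":0,"wz":0,"fingers":-0.3},
    {"dx":0,"dy":0,"dz":-0.12,"wx":0,"wy":0,"wz":0,"fingers":-0.3}
  ]
}}

```text
clock: 14.8
eef_pos: [0.53, 0.1926, 0.2755]
eef_rot: [2.492, 1.908, 0.008]
ft_force: [0.7, 0.9, 0.4]
finger_gap: 0.647
grasp_force: 0.0
```

Call:
{"op": "carry_out", "data": {
  "commands": [
    {"dx":0,"dy":0,"dz":0,"wx":0,"wy":0,"wz":0,"fingers":-0.3},
    {"dx":0,"dy":0,"dz":0,"wx":0,"wy":0,"wz":0,"fingers":-0.3},
    {"dx":0,"dy":0,"dz":0,"wx":0,"wy":0,"wz":0,"fingers":-0.3}
  ]
}}

```text
clock: 15.1
eef_pos: [0.5273, 0.1919, 0.2692]
eef_rot: [-2.493, -1.909, 0.005]
ft_force: [1.0, 0.8, 0.5]
finger_gap: 0.653
grasp_force: 0.0
```

```bash
python3 -c "
from h import *
look('s8')
im,C=cam('side');P=pts(im,C);c=im['color'].astype(int)
m=(c[...,0]>90)&(c[...,1]<60)&(c[...,2]<60)&(np.hypot(P[...,0]-.528,P[...,1]-.19)<.04)
print('red z',np.percentile(P[m][:,2],[1,99]).round(4))"
```

```text
[0.5273 0.1919 0.2692] [0.98 0.76 0.54]
  h 0.165 103 front [0.5235 0.1851 0.1646] axis if 14mm [0.5253 0.1903]
  h 0.175 60 front [0.5251 0.1819 0.1751] axis if 14mm [0.5269 0.1871]
  h 0.185 62 front [0.5261 0.1819 0.1851] axis if 14mm [0.528  0.1871]
  h 0.195 64 front [0.5258 0.182  0.1951] axis if 14mm [0.5277 0.1872]
  h 0.205 67 front [0.5254 0.1823 0.2049] axis if 14mm [0.5272 0.1875]
  h 0.215 66 front [0.5256 0.1815 0.2153] axis if 14mm [0.5275 0.1867]
  h 0.225 59 front [0.5276 0.1882 0.2221] axis if 14mm [0.5295 0.1933]
mouth px [266.4 200.1] crop [386. 320.]
red z [0.1687 0.2234]
```

View pics/s8.png

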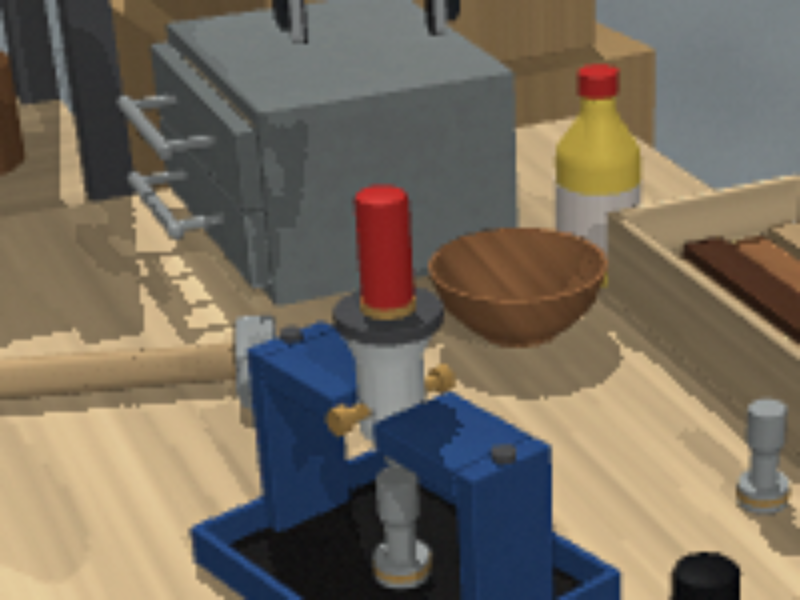

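The bar stands upright with its collar on the rim at crop (388,318), its top at 0.223 m as expected. The centre is in the tray at (402,540), and the gripper is clear. I'm handing the job in.

```bash
python3 -c "
from bench import bot
print(bot.job_done())"
```

```text
the job is handed in; nothing more can be done
None
```

The job is handed in: the drive centre is in the tray, the red bar stands in the sleeve with its collar on the mouth, and the black bar is still in the rack; it took about 15 s of the 43 s allowed, including one re-grip after the first grasp held the handle too high.

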